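# Tip the packing-box lid over, catch it and lower it shut

## Robot

A 7-joint arm with a two-finger parallel gripper is mounted at the origin on the work surface. World frame = base frame: x ahead of the robot, y to its left, z up, the work surface at z = 0. Lengths are in m, angles in rad, forces in N, time in s.
With the tool pointing down it reaches from about 0.4 to 0.875 m from the base axis. Payload 19.3 kg.
Tool frame: the origin (TCP) lies midway between the tips of the shut fingers; the grasp point (between the pads) lies 19 mm behind it; x points along the fingers, y is the direction in which the jaws open and shut, and the axes are right-handed (so a half turn about x gives the same grasp; the last joint's range is limited). The gripper opens to 85 mm and grips with 20 to 120 N. Pads are 22 mm wide; open, the fingers measure 114 mm over their backs; the gripper's body (76 mm by 85 mm) begins 54 mm behind the grasp point. The pads swing forward as they close: fully open they stand 13 mm farther back than shut.
Start: joints at [-1.236, 0.521, -0.036, 1.599, 0.021, 1.021, -0.113], TCP at [0.246, 0.574, 0.231] pointing down, gripper open.
Joint ranges: [-2.91, 2.91], [-0.3, 2.13], [-1.5, 1.42], [0.17, 2.43], [-1.26, 4.41], [0.16, 1.93], [-2.52, 2.52]. Speed limits (rad/s): [1.89, 1.89, 2.39, 2.39, 3.01, 3.01, 3.01].

## Interface

Orientations are given as [roll, pitch, yaw] about the fixed x, y, z axes, in that order (R = Rz(yaw) Ry(pitch) Rx(roll)).
In Python, from workcell import telemetry, vision, workorder gives the robot as it stands. The module is installed in compiled form; this text tells all that it offers.
- The arm moves only by the tool play_rows, never from a script. Its argument "deltas" is a list of rows, each a list of 7 numbers: the shift along the world's x, y, z in mm, then the turn, a rotation vector about the world's x, y, z in degrees, then the finger opening in mm, from 0 to 85.4. In form: [[x, y, z, wx, wy, wz, jaw], ...]. A call has 1 to 8 rows; each row shifts and turns the commanded pose from where the row before left it; what a row does not reach is not made up. A row lasts 1/8 s, in which the tool goes at most 62.5 mm and 10.7 degrees, less where a joint would pass 70% of its speed; a pose out of reach is approached as far as the arm can. A call with a gripper value outside its range is refused whole. The fingers move at their own pace and stop on an object; "grip_force" is the grip in N (left out, the last holds). Time passes only in rows, so rows that do not move let the fingers close. It gives the time, the measured TCP pose, the force and the opening at its end, in the units of the state.
- telemetry.observe(): the state, without advancing time (a new reading comes with each control period).
- vision.grab_frame(name): name is "scene" or "side" or "wrist"; returns the picture (384x512x3 uint8, red, green, blue); there is no depth.
- vision.camera_info(name): a dict with "mtx" (3x3 intrinsics, pixels), "rvec" (rotation vector, rad) and "tvec" (3), from world to camera coordinates, as OpenCV has them. Camera axes: x right, y down, z forward; pixel columns grow to the right and rows downward; lengths in m; the calibration is good to about 2 mm. A picture is of the moment at which its call begins: read the wrist's pose just before it. camera_info takes no time and is no camera call; for the wrist camera it gives the pose at the moment of the call.
- workorder.job_done(): hands the job in, once; it reports no verdict.
The state is a dict: "clock": time; "qpos": joint angles; "qd": joint speeds; "joint_efforts": joint torques, N m; "position": TCP position; "tool_rot": TCP orientation; "force": force on the tool from outside, world axes, zero at the start; "moment": the same for the moment, N m; "grip_width": finger opening in m.
Only numpy, scipy, OpenCV 4.12 (cv2) and the standard library are available. Lean on these libraries where they do the work, as an engineer would, in place of code of your own. Each camera call takes 0.05 s, during which the arm holds its last target. There are 200 camera calls.

## Task

Close the open plywood packing box without jolting the tins inside: from behind, push its leaning lid forward until it tips over and falls by itself, catch it on a finger so that it stands still about half open, then let it down gently on the finger until it is fully shut, without letting it clap down. Use only the fingers' outsides and tips: never grip the lid, push it gently, leave the tins and everything else on the table where they are, and finish with the hand clear.

Things in the scene. Friction and masses are not known exactly. Their poses are not given: they have to be found in the camera images.
- crate: Open plywood packing box fixed to the table. Outer size 170 (its own x) x 260 (its own y) x 100 mm high, walls 9 mm. Origin at the centre of its underside; its x axis points from the front wall to the hinged rear wall, z up. Its x axis points to the robot's left (+y of the room), give or take 0.4 rad. Three loose tins stand inside, below the rim.
- lid (a joint): Opening angle of the box's lid: 0 shut and flat on the rim, 1.57 upright, 1.8 rear stop. It starts leaning back at 1.64 to 1.76, held by hinge friction. Pushed slowly from behind near the free edge it takes 1 to 4 N; below about 1.3 it falls by itself, damped, slowly at first: 4 to 7 s from 1.3 to shut (3 to 5 s from 1.2), landing at 0.45 to 0.6 rad/s if not caught, which is too hard.
- lid_hinge (a point): Point on the hinge line at mid-width of the lid, 100.5 mm above the table, over the outer face of the box's rear wall (85 mm along the box's +x from its origin). The hinge line runs along the box's y. The point's axes are the lid's: x from free edge to hinge, z out of the outer face. The lid's inner face passes through this point, the outer face lies 12 mm along z.
- lid_edge (a point): Middle of the lid's free edge, at its inner face; axes as lid_hinge. The lid is a plain flat plywood board 190 mm from hinge to free edge, 260 mm wide, 12 mm thick, 0.32 to 0.41 kg. Shut, it overhangs the front wall by 20 mm with free space below. A finger sloping down under this edge holds it with 1 to 4 N; as the finger is drawn back and down the edge slides along it.
- tin_in1: Open steel tin standing inside the box, 66 mm across, 75 mm high, one of three alike; origin at the centre of its underside. Leave alone.
- tin_in2: As tin_in1.
- tin_in3: As tin_in1.
- tin_side: Open steel tin, 74 mm across, 100 mm high, standing about 10 mm beside the box's short end at its own -y. Origin at the centre of its underside. Leave alone.
- tin_low: Open low steel tin, 84 mm across, 55 mm high, standing on the table to the front side of the box. Origin at the centre of its underside. Leave alone.
- tin_tall: Open steel tin, 74 mm across, 100 mm high, standing on the table farther off. Origin at the centre of its underside. Leave alone.
- drink_can: Closed drink can, 66 mm across, 115 mm high. Origin at the centre of its underside. Leave alone.
- tape_roll: Roll of clear tape lying flat, 100 mm across, 48 mm high. Origin at the centre of its underside. Leave alone.
- glue_brush: Brush lying on the table, 200 mm long. Leave alone.

How it is judged:
On the way, in this order (a step that is already met when the one before it is completed fails the run):
1. the lid has been tipped forward past upright (value of joint lid below 1.45 rad), for 0.05 s.
2. the falling lid has been caught: it stands still on a finger, about half open (0.3 to 1.2 rad) (value of joint lid between 0.3 and 1.2 rad and velocity of joint lid between -0.1 and 0.1 rad/s and contact force between the fingers and lid above 0.3 N), for 0.3 s.
At the end, for the whole second after the job is handed in: the lid lies shut on the box (within 0.02 rad) and at rest (value of joint lid below 0.02 rad and velocity of joint lid between -0.05 and 0.05 rad/s); the robot touches nothing.
It fails at once if the lid comes down too fast (over 0.33 rad/s while 0.05 to 0.3 rad from shut) (value of joint lid between 0.05 and 0.3 rad and velocity of joint lid below -0.33 rad/s).
It fails at once if the lid is gripped: while over 0.3 rad open, fingers press on both its faces at once (over 1 N each) (value of joint lid above 0.3 rad and contact force between the fingers and lid_c0 above 1 N and contact force between the fingers and lid_c1 above 1 N).
It fails at once if the lid is pushed with more than 25 N (contact force between any of the fingers, the arm and lid above 25 N).
It fails at once if a tin or another bystander is moved more than 20 mm (distance of any of tin_in1, tin_in2, tin_in3, tin_side, tin_low, tin_tall, drink_can, tape_roll, glue_brush from where it was at the start of the episode above 0.02 m).
It also fails if it takes over 66 s, if anything falls off the work surface, if the arm or the gripper's body presses on something with over 40 N, if the wrist force passes 120 N, or if a joint passes its speed limit or range.

## Working session

There is one attempt and no reset: what is moved stays moved. The work goes in short steps, Python scripts to look and compute and a tool call to move; the robot and the scene stay as the last step left them, time stands still between calls to the robot, and variables do not carry over. Pictures are saved under pics/ and viewed, about 8 in all and at most 12, crops included, and the job is handed in when it is done.

Besides the shell and the picture viewer there is one more tool, called after "Emit:" by a JSON object that holds its "op" and its "data", one argument or row to a line. play_rows: Moves the arm, as the interface text tells. Its arguments: {"type":"object","properties":{"deltas":{"type":"array","items":{"type":"array","items":{"type":"number"}}},"grip_force":{"type":"number"}},"required":["deltas"]}

```bash
mkdir -p pics; cat > h.py <<'E'
import numpy as np, cv2
from workcell import telemetry, vision, workorder
def save(n,f):
    im=vision.grab_frame(n); cv2.imwrite('pics/'+f,im[:,:,::-1]); return im
def cam(n):
    c=vision.camera_info(n); R=cv2.Rodrigues(np.array(c['rvec'],float))[0]
    return np.array(c['mtx'],float),R,np.array(c['tvec'],float).ravel()
def ray(n,uv):
    K,R,t=cam(n); d=R.T@np.linalg.inv(K)@np.array([uv[0],uv[1],1.]); return -R.T@t,d
def onz(n,uv,z):
    o,d=ray(n,uv); return o+d*(z-o[2])/d[2]
def proj(n,p):
    K,R,t=cam(n); q=K@(R@np.array(p,float)+t); return q[:2]/q[2]
def tri(n1,a,n2,b):
    o1,d1=ray(n1,a);o2,d2=ray(n2,b)
    s=np.linalg.lstsq(np.c_[d1,-d2],o2-o1,rcond=None)[0]
    p,q=o1+s[0]*d1,o2+s[1]*d2; return (p+q)/2,np.linalg.norm(p-q)
E
python3 - <<'E'
from h import *
s=telemetry.observe(); print(s)
a=save('scene','a.png');b=save('side','b.png')
for n in('scene','side'):
    K,R,t=cam(n);print(n,-R.T@t,K[0,0],R[2])
E
```

```text
{'clock': 0.0, 'qpos': array([-1.23620489,  0.52202596, -0.036301  ,  1.59997399,  0.02121617,
        1.02109895, -0.11279086]), 'qd': array([-0.00026285,  0.00027759,  0.00010017,  0.00032159, -0.00061642,
       -0.00044051,  0.00015657]), 'joint_efforts': array([-8.01959704e-04, -9.27113271e+01,  1.97928451e+00, -3.69930625e+01,
        1.77042681e-02,  8.22464383e-03, -4.01952988e-06]), 'position': array([0.24606632, 0.57417258, 0.23073077]), 'tool_rot': array([-1.4760198 ,  1.56967531, -1.88082713]), 'force': array([-0.13544878,  0.19329512,  0.27498747]), 'moment': array([-0.01885122,  0.01303938,  0.02435707]), 'grip_width': 0.08542929045006066}
scene [ 1.23448249 -0.46712805  1.08071063] 428.8372418601109 [-0.54300026  0.36158248 -0.75789764]
side [ 0.03049451 -0.5666574   1.02156187] 353.53361609018543 [ 0.40046123  0.46658699 -0.78862372]
```

View pics/a.png

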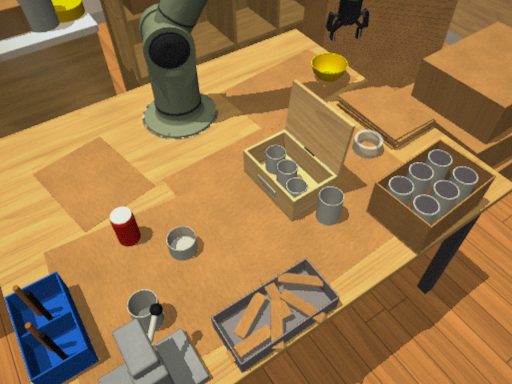

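View pics/b.png

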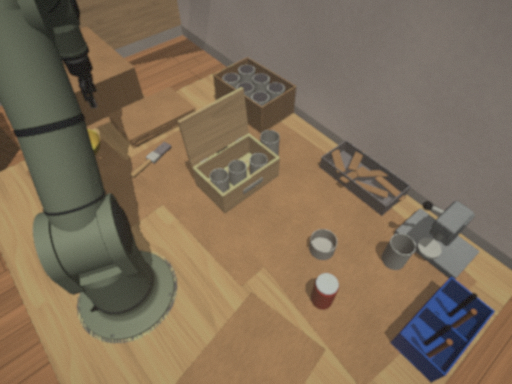

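The scene view shows the box near (293,165), its lid leaning back with its free edge running from (293,85) to (355,128), and tin_side at (330,205). In the side view the box is near (235,165) and the lid's free edge runs from (180,122) to (243,90). I'll zoom in on both.

```bash
python3 - <<'E'
import cv2,numpy as np
a=cv2.imread('pics/a.png')[75:225,235:365];b=cv2.imread('pics/b.png')[80:215,165:295]
f=lambda i:cv2.resize(i,(390,450),interpolation=cv2.INTER_CUBIC)
# scale: a x3, b: x3 and y 450/135
b=cv2.resize(b,None,fx=3,fy=3,interpolation=cv2.INTER_CUBIC);b=cv2.copyMakeBorder(b,0,45,0,0,0)
cv2.imwrite('pics/c.png',np.hstack([f(a),b]))
E
```

```text
(no output)
```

View pics/c.png

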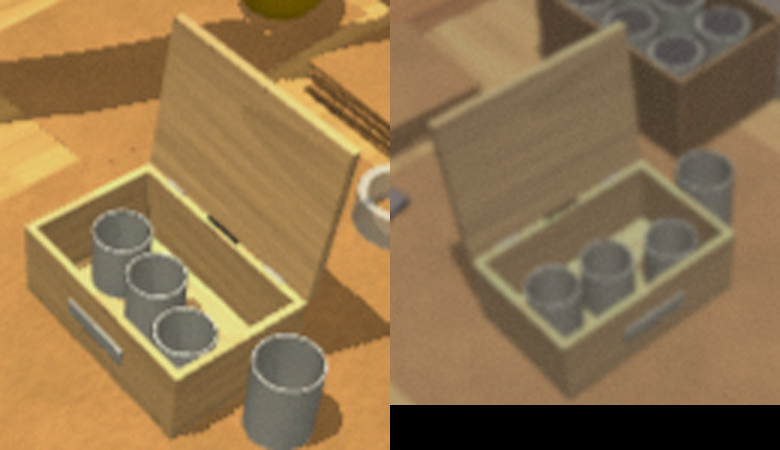

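```bash
python3 - <<'E'
from h import *
S={'FA':(243.7,151),'FB':(293.3,201.7),'RB':(336.7,175.7),'RA':(285,130.7),'LA':(294,82.3),'LB':(351.7,127.3)}
D={'FA':(224.3,196),'FB':(279,158.7),'RB':(249.3,135.3),'RA':(194.3,167.3),'LA':(179.7,121.7),'LB':(243,90)}
P={}
for k in S:
    p,e=tri('scene',S[k],'side',D[k]);P[k]=p
    print(k,p.round(4),round(e,4),onz('scene',S[k],.1).round(4),onz('side',D[k],.1).round(4))
# rigid fit of box top: use onz from both
M={'FA':(-.085,.13),'FB':(-.085,-.13),'RB':(.085,-.13),'RA':(.085,.13)}
for sgn in(1,-1):
  A=[];B=[]
  for k in M:
    A+= [M[k] if sgn>0 else (M[k][0],-M[k][1])]*2;B+=[onz('scene',S[k],.1)[:2],onz('side',D[k],.1)[:2]]
  A=np.array(A);B=np.array(B);a=A-A.mean(0);b=B-B.mean(0)
  yaw=np.arctan2((a[:,0]*b[:,1]-a[:,1]*b[:,0]).sum(),(a*b).sum());c=B.mean(0)
  R=np.array([[np.cos(yaw),-np.sin(yaw)],[np.sin(yaw),np.cos(yaw)]])
  print(sgn,'yaw',yaw,c,'rms',np.sqrt(((b-a@R.T)**2).sum(1)).round(4))
  for k in('LA','LB'):
    q=R.T@(P[k][:2]-c); print(k,q.round(4),P[k][2],'ang',np.arctan2(P[k][2]-.1005,.085-q[0]))
E
```

```text
FA [0.3961 0.0398 0.0993] 0.004 [0.3956 0.0417 0.1   ] [0.3956 0.037  0.1   ]
FB [0.6482 0.0502 0.0942] 0.0019 [0.6513 0.0482 0.1   ] [0.6441 0.0451 0.1   ]
RB [0.6443 0.2168 0.0948] 0.0095 [0.6453 0.219  0.1   ] [0.6394 0.2063 0.1   ]
RA [0.392  0.2087 0.0978] 0.0031 [0.393 0.209 0.1  ] [0.3909 0.2048 0.1   ]
LA [0.3899 0.2362 0.2847] 0.0026 [0.1952 0.3973 0.1   ] [0.4804 0.4399 0.1   ]
LB [0.6435 0.2409 0.2833] 0.0028 [0.5067 0.4059 0.1   ] [0.7949 0.4388 0.1   ]
1 yaw 1.597017543872879 [0.51938036 0.12639763] rms [0.0054 0.0041 0.0033 0.0075 0.0046 0.0115 0.0059 0.0048]
LA [0.1132 0.1266] 0.2847459200352275 ang 1.7224322895319772
LB [ 0.1112 -0.1271] 0.28326760570772347 ang 1.7131753076668315
-1 yaw -1.5460305699157966 [0.51938036 0.12639763] rms [0.1666 0.1713 0.1665 0.1695 0.1745 0.1621 0.1708 0.1666]
LA [-0.113  -0.1268] 0.2847459200352275 ang 0.749506828380897
LB [-0.1114  0.127 ] 0.28326760570772347 ang 0.7494996743979406
```

```bash
python3 - <<'E'
from h import *
from scipy.spatial.transform import Rotation as R
s=telemetry.observe();r=R.from_euler('xyz',s['tool_rot']);print(r.as_matrix().round(3))
d=np.array([0,.5,-.866025])
for sg in(1,-1):
    y=np.array([sg,0,0.]);T=R.from_matrix(np.c_[d,y,np.cross(d,y)])
    print(sg,np.degrees((T*r.inv()).as_rotvec()).round(1))
for n,uv,z in[('tin_low',(182,234),.055),('can',(121,214),.115),('tin_side',(331,195),.1),('tape',(369,140),.048)]:print(n,onz('scene',uv,z).round(3))
E
```

```text
[[-0.     0.394  0.919]
 [-0.001  0.919 -0.394]
 [-1.    -0.001  0.   ]]
1 [ 26.5  17.4 -65.2]
-1 [ 19.5 -29.5 110.2]
tin_low [ 0.539 -0.263  0.055]
can [ 0.424 -0.385  0.115]
tin_side [0.694 0.155 0.1  ]
tape [0.551 0.457 0.048]
```

Emit:
{"op": "play_rows", "data": {
  "deltas": [
    [32,-28,18,0,0,-8.35,0],
    [32,-28,18,0,0,-8.35,0],
    [32,-28,18,0,0,-8.35,0],
    [32,-28,18,0,0,-8.35,0],
    [32,-28,18,0,0,-8.35,0],
    [32,-28,18,0,0,-8.35,0],
    [32,-28,18,0,0,-8.35,0],
    [30,-28,13,0,0,-8.35,0]
  ],
  "grip_force": 20
}}

```text
clock: 1.1
position: [0.5011, 0.3494, 0.3709]
tool_rot: [2.365, 1.571, 0.789]
force: [-0.1, 1.0, 0.0]
grip_width: -0.0
```

Emit:
{"op": "play_rows", "data": {
  "deltas": [
    [0,0,0,10,0,0,0],
    [0,0,0,10,0,0,0],
    [0,0,0,10,0,0,0],
    [0,0,0,0,0,0,0]
  ]
}}

```text
clock: 1.6
position: [0.5011, 0.3473, 0.3697]
tool_rot: [-3.139, 1.046, 1.567]
force: [-0.0, 1.4, 0.9]
grip_width: -0.0002
```

Emit:
{"op": "play_rows", "data": {
  "deltas": [
    [0,-58,0,0,0,0,0],
    [0,-58,0,0,0,0,0],
    [0,-58,0,0,0,0,0],
    [0,-58,0,0,0,0,0],
    [0,-58,0,0,0,0,0],
    [0,-58,0,0,0,0,0],
    [0,-42,0,0,0,0,0],
    [0,0,0,0,0,0,0]
  ]
}}

```text
clock: 2.6
position: [0.5003, -0.0422, 0.3698]
tool_rot: [-3.137, 1.05, 1.572]
force: [-0.3, 0.9, -0.0]
grip_width: -0.0002
```

Emit:
{"op": "play_rows", "data": {
  "deltas": [
    [0,0,-50,0,0,0,0],
    [0,0,-50,0,0,0,0],
    [0,0,-50,0,0,0,0],
    [0,0,-50,0,0,0,0],
    [0,0,-50,0,0,0,0],
    [0,0,-30,0,0,0,0],
    [0,0,0,0,0,0,0]
  ]
}}

```text
clock: 3.48
position: [0.4993, -0.0381, 0.0888]
tool_rot: [-3.133, 1.047, 1.58]
force: [-0.3, 0.8, 0.7]
grip_width: -0.0002
```

```bash
python3 - <<'E'
from h import *
s=telemetry.observe();print(s['qpos'].round(2),s['position'],s['force'])
save('side','d.png')
import cv2
d=cv2.imread('pics/d.png')[60:240,130:330];cv2.imwrite('pics/d2.png',cv2.resize(d,None,fx=3,fy=3,interpolation=cv2.INTER_CUBIC))
E
```

```text
[ 0.08  0.69  0.28  1.96 -0.89  0.93  1.01] [ 0.49931197 -0.03814812  0.08882451] [-0.33285235  0.77580262  0.6690616 ]
```

View pics/d2.png

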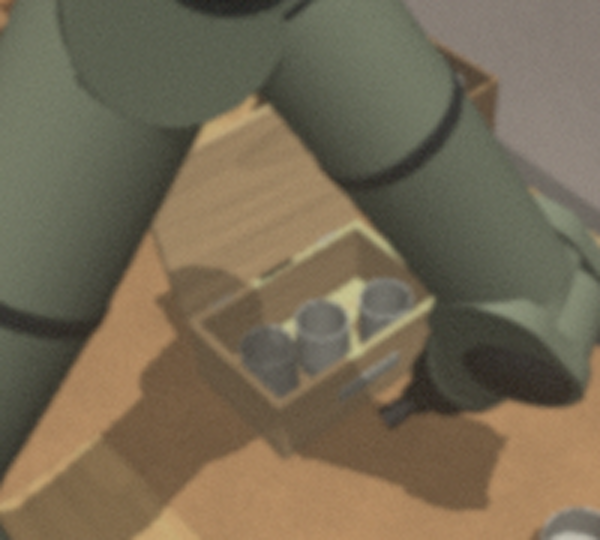

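The hand fits low in front of the box: the fingertip is at about (258,200) and the lid hasn't moved. Next I go back up and behind the lid.

Emit:
{"op": "play_rows", "data": {
  "deltas": [
    [0,0,50,0,0,0,0],
    [0,0,50,0,0,0,0],
    [0,0,50,0,0,0,0],
    [0,0,50,0,0,0,0],
    [0,0,50,0,0,0,0],
    [0,0,30,0,0,0,0],
    [0,0,0,0,0,0,0]
  ]
}}

```text
clock: 4.4
position: [0.5004, -0.0395, 0.374]
tool_rot: [3.131, 1.048, 1.563]
force: [0.8, 0.2, -0.7]
grip_width: -0.0003
```

Emit:
{"op": "play_rows", "data": {
  "deltas": [
    [0,58,0,0,0,0,0],
    [0,58,0,0,0,0,0],
    [0,58,0,0,0,0,0],
    [0,58,0,0,0,0,0],
    [0,58,0,0,0,0,0],
    [0,58,0,0,0,0,0],
    [0,10,0,0,0,0,0],
    [0,0,0,0,0,0,0]
  ]
}}

```text
clock: 5.4
position: [0.4996, 0.3186, 0.3704]
tool_rot: [-3.142, 1.048, 1.572]
force: [-0.2, -0.7, -0.2]
grip_width: -0.0
```

Emit:
{"op": "play_rows", "data": {
  "deltas": [
    [0,0,-45,0,0,0,0],
    [0,0,-48,0,0,0,0],
    [0,0,0,0,0,0,0],
    [0,0,0,0,0,0,0]
  ]
}}

```text
clock: 5.9
position: [0.5012, 0.3179, 0.2792]
tool_rot: [3.138, 1.047, 1.567]
force: [0.3, -0.0, 0.1]
grip_width: 0.0004
```

```bash
python3 - <<'E'
from h import *
s=telemetry.observe();print(s['position'],s['force'])
save('scene','e.png')
import cv2
print(proj('scene',s['position']))
d=cv2.imread('pics/e.png')[50:230,220:400];cv2.imwrite('pics/e2.png',cv2.resize(d,None,fx=3,fy=3,interpolation=cv2.INTER_CUBIC))
E
```

```text
[0.50116858 0.31785762 0.27923361] [ 0.32286254 -0.02025881  0.0784279 ]
[338.22462653  92.64712014]
```

View pics/e2.png

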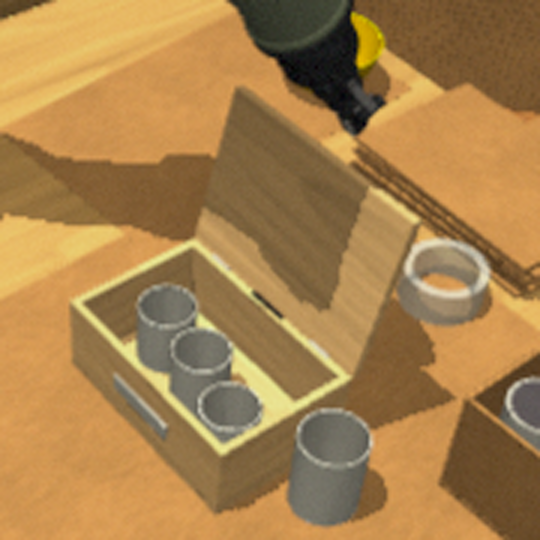

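The fingertip at about (340,92) is behind the leaning lid, and the lid is where it was. I approach slowly now.

Emit:
{"op": "play_rows", "data": {
  "deltas": [
    [0,-10,0,0,0,0,0],
    [0,-10,0,0,0,0,0],
    [0,-8,0,0,0,0,0],
    [0,-5,0,0,0,0,0],
    [0,-5,0,0,0,0,0],
    [0,-4,0,0,0,0,0],
    [0,-4,0,0,0,0,0],
    [0,-4,0,0,0,0,0]
  ]
}}

```text
clock: 6.95
position: [0.5005, 0.269, 0.2781]
tool_rot: [3.139, 1.046, 1.569]
force: [1.3, 3.7, 5.8]
grip_width: 0.0003
```

Emit:
{"op": "play_rows", "data": {
  "deltas": [
    [0,-4,0,0,0,0,0],
    [0,-4,0,0,0,0,0],
    [0,-4,0,0,0,0,0],
    [0,-4,0,0,0,0,0]
  ]
}}

```text
clock: 7.45
position: [0.5002, 0.2522, 0.2773]
tool_rot: [3.142, 1.047, 1.571]
force: [1.2, 1.4, 3.1]
grip_width: -0.0
```

Emit:
{"op": "play_rows", "data": {
  "deltas": [
    [0,-5,0,0,0,0,0],
    [0,-5,0,0,0,0,0],
    [0,-5,0,0,0,0,0],
    [0,-5,0,0,0,0,0],
    [0,-5,0,0,0,0,0],
    [0,-5,0,0,0,0,0],
    [0,-5,0,0,0,0,0],
    [0,-4,0,0,0,0,0]
  ]
}}

```text
clock: 8.45
position: [0.5001, 0.2131, 0.2773]
tool_rot: [-3.141, 1.047, 1.571]
force: [-0.5, 0.9, -0.1]
grip_width: 0.0002
```

```bash
python3 - <<'E'
from h import *
s=telemetry.observe();print(s['position'],s['force'])
save('scene','f.png')
d=cv2.imread('pics/f.png')[50:230,220:400];cv2.imwrite('pics/f2.png',cv2.resize(d,None,fx=3,fy=3,interpolation=cv2.INTER_CUBIC))
E
```

```text
[0.50011492 0.21309016 0.27725715] [-0.48086668  0.88238514 -0.14231651]
```

View pics/f2.png

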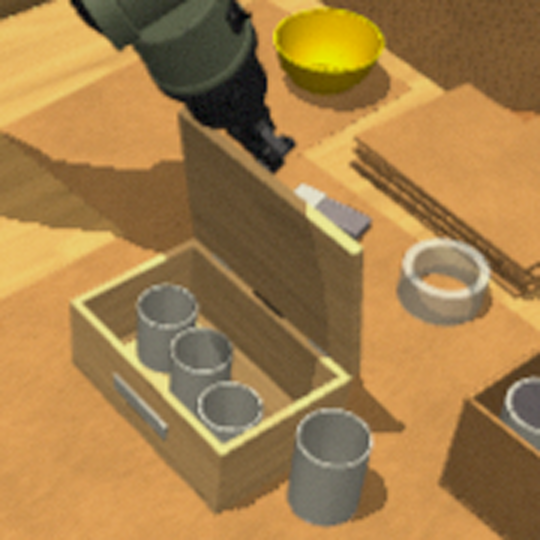

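The lid has come forward past upright: its edge now runs from (281,88) to (340,133). I'll compute the angle.

```bash
cat >> h.py <<'E'
YH=.2114
def lidang(uv,n='scene',yh=YH):
    # angle of the plane edge point: ray meets cylinder r=.19 about the hinge line (y=yh,z=.1005)
    o,d=ray(n,uv); a=np.array([o[1]-yh,o[2]-.1005]);b=d[1:]
    r=np.roots([b@b,2*a@b,a@a-.0361]); return [(round(float(np.arctan2(a[1]+b[1]*t,-(a[0]+b[0]*t))),3), (o+d*t).round(3)) for t in r.real]
E
python3 -c "
from h import *
print(lidang((280.7,88.3)));print(lidang((340,133.3)))
print(lidang((294,82.3)),lidang((351.7,127.3)))"
```

```text
[(-2.778, array([0.126, 0.389, 0.033])), (1.408, array([0.396, 0.181, 0.288]))]
[(-2.876, array([0.47 , 0.395, 0.051])), (1.482, array([0.648, 0.195, 0.29 ]))]
[(-3.115, array([0.19 , 0.401, 0.095])), (1.67, array([0.396, 0.23 , 0.29 ]))] [(3.117, array([0.51 , 0.401, 0.105])), (1.711, array([0.647, 0.238, 0.289]))]
```

Emit:
{"op": "play_rows", "data": {
  "deltas": [
    [0,-4,0,0,0,0,0],
    [0,-4,0,0,0,0,0],
    [0,-4,0,0,0,0,0],
    [0,-4,0,0,0,0,0],
    [0,-4,0,0,0,0,0],
    [0,-4,0,0,0,0,0],
    [0,-4,0,0,0,0,0]
  ]
}}

```text
clock: 9.38
position: [0.5002, 0.1852, 0.2773]
tool_rot: [3.142, 1.047, 1.571]
force: [0.0, 0.1, 0.4]
grip_width: -0.0003
```

```bash
python3 - <<'E'
from h import *
s=telemetry.observe();print(s['position'],s['force'])
a=save('scene','g.png')
d=cv2.imread('pics/g.png')[50:200,220:400];cv2.imwrite('pics/g2.png',cv2.resize(d,None,fx=3,fy=3,interpolation=cv2.INTER_CUBIC))
E
```

```text
[0.5001605  0.18519781 0.27728775] [0.01637026 0.08124472 0.35583693]
```

View pics/g2.png

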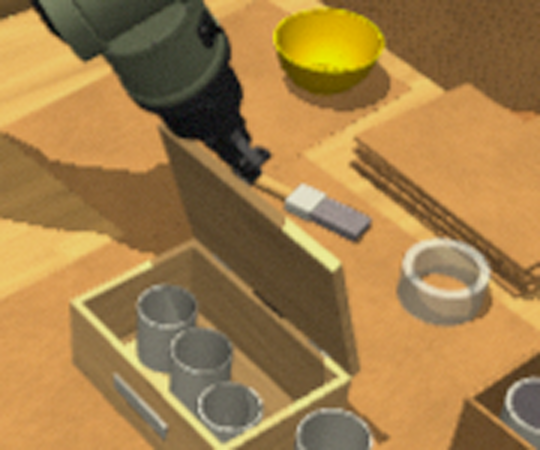

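Emit:
{"op": "play_rows", "data": {
  "deltas": [
    [0,-4,0,0,0,0,0],
    [0,-4,0,0,0,0,0],
    [0,-4,0,0,0,0,0],
    [0,0,30,0,0,0,0],
    [0,0,30,0,0,0,0]
  ]
}}

```text
clock: 10.05
position: [0.5001, 0.1731, 0.3379]
tool_rot: [-3.14, 1.048, 1.572]
force: [0.1, -0.5, -0.1]
grip_width: 0.0001
```

```bash
python3 - <<'E'
from h import *
s=telemetry.observe();print(s['position'],s['force'])
g=save('scene','i.png')
p=cv2.imread('pics/i.png')[50:200,220:400];cv2.imwrite('pics/i2.png',cv2.resize(p,None,fx=3,fy=3,interpolation=cv2.INTER_CUBIC))
print(lidang((331.7,140)))
E
```

```text
[0.50005089 0.17314726 0.33792483] [ 0.14908364 -0.49018612 -0.13858615]
[(-2.655, array([0.451, 0.379, 0.012])), (1.315, array([0.651, 0.163, 0.284]))]
```

View pics/i2.png

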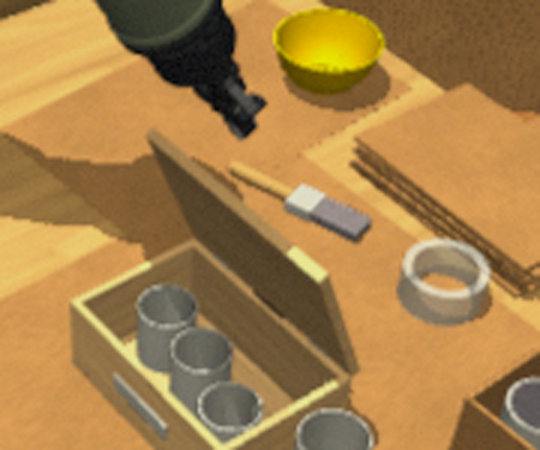

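The lid stands at about 1.25 rad and is falling. I swing over its edge to the front and go under it.

Emit:
{"op": "play_rows", "data": {
  "deltas": [
    [0,-45,0,0,0,0,0],
    [0,-45,0,0,0,0,0],
    [0,-43,0,0,0,0,0],
    [0,0,-45,0,0,0,0],
    [0,0,-45,0,0,0,0],
    [0,15,-43,0,0,0,0],
    [0,20,0,0,0,0,0]
  ]
}}

```text
clock: 10.98
position: [0.499, 0.0758, 0.2023]
tool_rot: [-3.132, 1.047, 1.578]
force: [0.6, 0.3, 1.2]
grip_width: 0.0003
```

```bash
python3 - <<'E'
from h import *
s=telemetry.observe();print(s['position'],s['force'])
g=save('scene','j.png')
p=cv2.imread('pics/j.png')[50:230,220:400];cv2.imwrite('pics/j2.png',cv2.resize(p,None,fx=3,fy=3,interpolation=cv2.INTER_CUBIC))
E
```

```text
[0.4990105  0.07577364 0.20234391] [0.63395459 0.25917619 1.23977605]
```

View pics/j2.png

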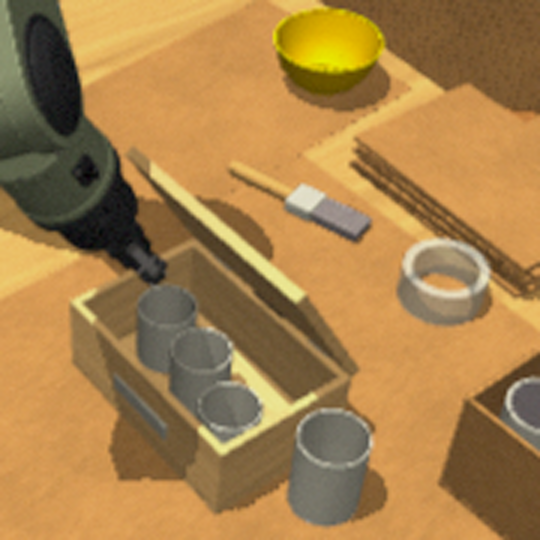

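The finger is in front of and below the falling lid, whose edge is at about (320,150), roughly 1.05 rad. I wait for it to land on the finger.

Emit:
{"op": "play_rows", "data": {
  "deltas": [
    [0,0,0,0,0,0,0],
    [0,0,0,0,0,0,0],
    [0,0,0,0,0,0,0],
    [0,0,0,0,0,0,0],
    [0,0,0,0,0,0,0],
    [0,0,0,0,0,0,0],
    [0,0,0,0,0,0,0],
    [0,0,0,0,0,0,0]
  ]
}}

```text
clock: 12.02
position: [0.5001, 0.0755, 0.2043]
tool_rot: [-3.142, 1.047, 1.571]
force: [0.7, -0.1, -0.6]
grip_width: -0.0002
```

Emit:
{"op": "play_rows", "data": {
  "deltas": [
    [0,0,0,0,0,0,0],
    [0,0,0,0,0,0,0],
    [0,0,0,0,0,0,0],
    [0,0,0,0,0,0,0],
    [0,0,0,0,0,0,0],
    [0,0,0,0,0,0,0],
    [0,0,0,0,0,0,0],
    [0,0,0,0,0,0,0]
  ]
}}

```text
clock: 13.02
position: [0.5002, 0.0755, 0.2043]
tool_rot: [3.142, 1.047, 1.571]
force: [0.2, -0.2, -1.5]
grip_width: -0.0001
```

```bash
python3 - <<'E'
from h import *
s=telemetry.observe();print(s['position'],s['force'])
g=save('scene','k.png')
p=cv2.imread('pics/k.png')[50:230,220:400];cv2.imwrite('pics/k2.png',cv2.resize(p,None,fx=3,fy=3,interpolation=cv2.INTER_CUBIC))
E
```

```text
[0.50017609 0.07547766 0.20429736] [ 0.21046427 -0.20721833 -1.45440528]
```

View pics/k2.png

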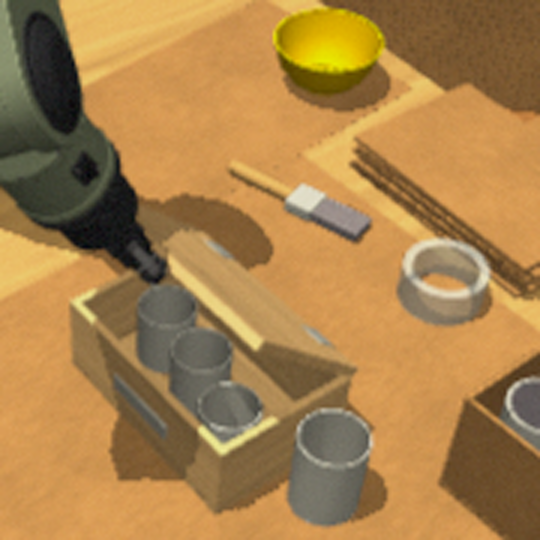

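```bash
python3 - <<'E'
from h import *
print(lidang((307.7,166)))
for th in(.9,.75,.6):
  e=np.array([.2114-.19*np.cos(th),.1005+.19*np.sin(th)])
  print(th,[(proj('scene',[x,*e])-[220,50])*3 for x in(.39,.5,.65)])
print((proj('scene',[.5,.0755,.2043])-[220,50])*3)
E
```

```text
[(-1.967, array([ 0.444,  0.285, -0.075])), (0.813, array([0.658, 0.081, 0.239]))]
0.9 [array([107.05903657, 173.77146047]), array([171.14090185, 234.86001518]), array([269.25197688, 328.38825049])]
0.75 [array([ 89.9907321 , 196.32442914]), array([152.88320597, 258.15132582]), array([249.10887389, 352.74665755])]
0.6 [array([ 75.7612797 , 219.64769912]), array([137.44893805, 282.07443875]), array([231.73970075, 377.49490127])]
[154.96225888 276.22831566]
```

Emit:
{"op": "play_rows", "data": {
  "deltas": [
    [0,0,0,0,0,0,0]
  ]
}}

```text
clock: 13.2
position: [0.5001, 0.0755, 0.2043]
tool_rot: [-3.142, 1.047, 1.571]
force: [-0.2, 0.2, -1.8]
grip_width: -0.0003
```

The lid's free corner at (308,166) gives about 0.8 rad. That fits the lid resting on the finger, and the tool feels about 1.6 N down. I hold to confirm.

Emit:
{"op": "play_rows", "data": {
  "deltas": [
    [0,0,0,0,0,0,0],
    [0,0,0,0,0,0,0],
    [0,0,0,0,0,0,0],
    [0,0,0,0,0,0,0]
  ]
}}

```text
clock: 13.7
position: [0.5002, 0.0755, 0.2043]
tool_rot: [3.142, 1.047, 1.571]
force: [-0.3, -1.3, -1.8]
grip_width: 0.0004
```

```bash
python3 - <<'E'
from h import *
s=telemetry.observe();print(s['position'],s['force'])
k=cv2.imread('pics/k.png').astype(int)
l=save('scene','l.png');l=cv2.imread('pics/l.png').astype(int)
d=np.abs(k-l).max(2)[110:190,270:345];print((d>30).sum())
# lowering waypoints
D=np.array([.5,-.866]);N=np.array([.866,.5])
for th,a in zip(np.arange(.75,-.01,-.075),np.linspace(.025,.006,11)):
  e=np.array([.2114-.19*np.cos(th),.1005+.19*np.sin(th)])
  print(round(th,3),((e+a*D-.011*N)*1000).round(1))
E
```

```text
[0.5001515  0.07548439 0.20430523] [-0.25375257 -1.265132   -1.83688209]
0
0.75 [ 75.4 202.9]
0.675 [ 65.1 193.7]
0.6 [ 55.7 183.9]
0.525 [ 47.1 173.5]
0.45 [ 39.5 162.6]
0.375 [ 32.8 151.2]
0.3 [ 27.2 139.4]
0.225 [ 22.5 127.3]
0.15 [ 18.9 114.9]
0.075 [ 16.4 102.4]
0.0 [14.9 89.8]
```

The two frames match, and the force is steady at about 2 N. The lid is caught, so I lower it at about 0.15 rad/s.

Emit:
{"op": "play_rows", "data": {
  "deltas": [
    [0,-2.6,-2.3,0,0,0,0],
    [0,-2.6,-2.3,0,0,0,0],
    [0,-2.6,-2.3,0,0,0,0],
    [0,-2.6,-2.3,0,0,0,0],
    [0,-2.4,-2.5,0,0,0,0],
    [0,-2.4,-2.5,0,0,0,0],
    [0,-2.4,-2.5,0,0,0,0],
    [0,-2.4,-2.5,0,0,0,0]
  ]
}}

```text
clock: 14.75
position: [0.5002, 0.0553, 0.1849]
tool_rot: [-3.142, 1.047, 1.571]
force: [-0.5, -0.6, -0.8]
grip_width: -0.0
```

Emit:
{"op": "play_rows", "data": {
  "deltas": [
    [0,-2.2,-2.6,0,0,0,0],
    [0,-2.2,-2.6,0,0,0,0],
    [0,-2.2,-2.6,0,0,0,0],
    [0,-2.2,-2.6,0,0,0,0],
    [0,-1.9,-2.7,0,0,0,0],
    [0,-1.9,-2.7,0,0,0,0],
    [0,-1.9,-2.7,0,0,0,0],
    [0,-1.9,-2.7,0,0,0,0]
  ]
}}

```text
clock: 15.75
position: [0.5002, 0.039, 0.1637]
tool_rot: [3.142, 1.047, 1.571]
force: [0.1, -0.7, -1.1]
grip_width: -0.0
```

Emit:
{"op": "play_rows", "data": {
  "deltas": [
    [0,-1.7,-2.9,0,0,0,0],
    [0,-1.7,-2.9,0,0,0,0],
    [0,-1.7,-2.9,0,0,0,0],
    [0,-1.7,-2.9,0,0,0,0],
    [0,0,0,0,0,0,0]
  ]
}}

```text
clock: 16.38
position: [0.5001, 0.0321, 0.1521]
tool_rot: [-3.141, 1.047, 1.571]
force: [-0.5, -0.9, -1.4]
grip_width: -0.0002
```

```bash
python3 - <<'E'
from h import *
s=telemetry.observe();print(s['position'],s['force'])
a=save('scene','m.png');b=save('side','n.png')
f=lambda i:cv2.resize(i,None,fx=2.5,fy=2.5,interpolation=cv2.INTER_CUBIC)
A=f(a[90:240,220:370]);B=f(b[90:240,160:310])
cv2.imwrite('pics/m2.png',np.hstack([A,B])[:,:,::-1])
E
```

```text
[0.50013502 0.03205527 0.15206002] [-0.50156175 -0.8605262  -1.43278474]
```

View pics/m2.png

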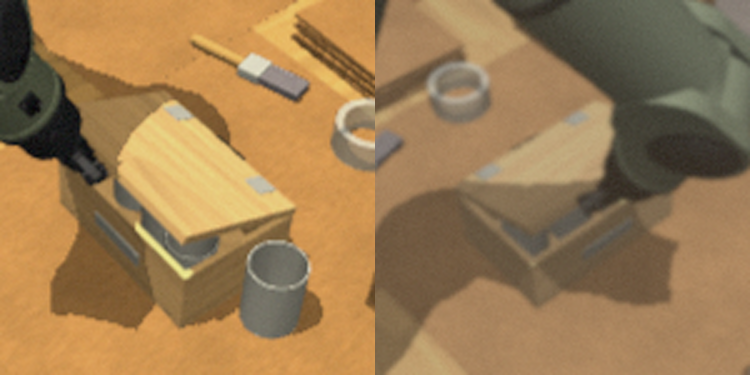

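```bash
python3 - <<'E'
from h import *
print(lidang((292.8,186.4)))
for th in(.45,.375,.3):
  e=np.array([.2114-.19*np.cos(th),.1005+.19*np.sin(th)])
  print(th,[((proj('scene',[x,*e])-[220,90])*2.5).round(0) for x in(.39,.5,.65)],[((proj('side',[x,*e])-[160,90])*2.5).round() for x in(.39,.5,.65)])
p=[.5,.0321,.1521]
print((proj('scene',p)-[220,90])*2.5,(proj('side',p)-[160,90])*2.5)
E
```

```text
[(-1.444, array([ 0.483,  0.187, -0.088])), (0.423, array([0.654, 0.038, 0.179]))]
0.45 [array([ 54., 103.]), array([104., 155.]), array([181., 235.])] [array([150., 225.]), array([220., 182.]), array([306., 129.])]
0.375 [array([ 50., 112.]), array([100., 165.]), array([177., 245.])] [array([154., 234.]), array([223., 192.]), array([308., 139.])]
0.3 [array([ 48., 122.]), array([ 97., 174.]), array([172., 254.])] [array([157., 243.]), array([225., 201.]), array([310., 148.])]
[ 98.59741892 176.00460899] [224.26669016 202.06151443]
```

The lid is at about 0.40 rad and rests on the finger with about 1.6 N, as planned. I continue down.

Emit:
{"op": "play_rows", "data": {
  "deltas": [
    [0,-1.4,-3.0,0,0,0,0],
    [0,-1.4,-3.0,0,0,0,0],
    [0,-1.4,-3.0,0,0,0,0],
    [0,-1.4,-3.0,0,0,0,0],
    [0,-1.1,-3.0,0,0,0,0],
    [0,-1.1,-3.0,0,0,0,0],
    [0,-1.1,-3.0,0,0,0,0],
    [0,-1.1,-3.0,0,0,0,0]
  ]
}}

```text
clock: 17.48
position: [0.5002, 0.0222, 0.1281]
tool_rot: [3.141, 1.047, 1.571]
force: [0.1, -0.7, -0.4]
grip_width: -0.0001
```

Emit:
{"op": "play_rows", "data": {
  "deltas": [
    [0,-0.9,-3.0,0,0,0,0],
    [0,-0.9,-3.0,0,0,0,0],
    [0,-0.9,-3.0,0,0,0,0],
    [0,-0.9,-3.0,0,0,0,0],
    [0,0,0,0,0,0,0]
  ]
}}

```text
clock: 18.1
position: [0.5001, 0.0185, 0.116]
tool_rot: [-3.141, 1.047, 1.571]
force: [0.4, -0.5, -1.1]
grip_width: -0.0002
```

```bash
python3 - <<'E'
from h import *
s=telemetry.observe();print(s['position'],s['force'])
a=save('scene','o.png');b=save('side','p.png')
f=lambda i:cv2.resize(i,None,fx=2.5,fy=2.5,interpolation=cv2.INTER_CUBIC)
A=f(a[90:240,220:370]);B=f(b[90:240,160:310])
cv2.imwrite('pics/o2.png',np.hstack([A,B])[:,:,::-1])
for th in(.25,.15,.05):
  e=np.array([.2114-.19*np.cos(th),.1005+.19*np.sin(th)])
  print(th,((proj('scene',[.648,*e])-[220,90])*2.5).round(0))
E
```

```text
[0.50008526 0.01850308 0.11602759] [ 0.4174181  -0.53282252 -1.14037235]
0.25 [169. 259.]
0.15 [166. 271.]
0.05 [164. 282.]
```

View pics/o2.png

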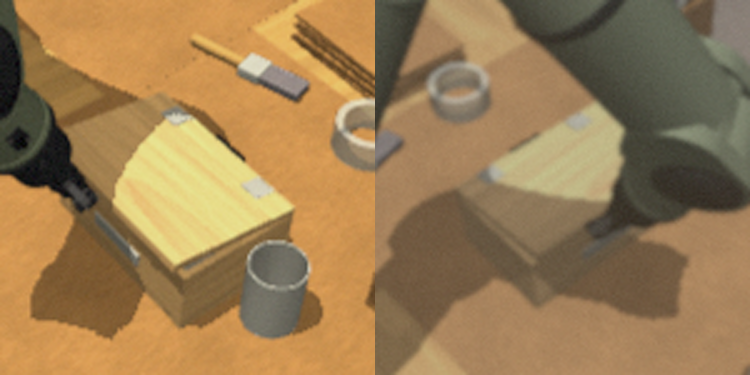

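The corner at crop (172,268) gives about 0.17 rad, and the lid is still carried. I lower the rest, then slip out downward.

Emit:
{"op": "play_rows", "data": {
  "deltas": [
    [0,-0.6,-3.0,0,0,0,0],
    [0,-0.6,-3.0,0,0,0,0],
    [0,-0.6,-3.0,0,0,0,0],
    [0,-0.5,-3.0,0,0,0,0],
    [0,-0.4,-2.5,0,0,0,0],
    [0,-0.4,-2.5,0,0,0,0],
    [0,-0.4,-2.5,0,0,0,0],
    [0,-0.4,-2.5,0,0,0,0]
  ]
}}

```text
clock: 19.2
position: [0.5002, 0.0149, 0.0942]
tool_rot: [3.141, 1.047, 1.571]
force: [0.5, 0.2, 0.3]
grip_width: -0.0001
```

Emit:
{"op": "play_rows", "data": {
  "deltas": [
    [0,-0.3,-2.0,0,0,0,0],
    [0,-0.3,-2.0,0,0,0,0],
    [0,-0.3,-2.0,0,0,0,0],
    [0,-0.3,-2.0,0,0,0,0],
    [0,0,-2.0,0,0,0,0],
    [0,0,-2.0,0,0,0,0],
    [0,0,-2.0,0,0,0,0],
    [0,0,-2.0,0,0,0,0]
  ]
}}

```text
clock: 20.2
position: [0.5002, 0.0136, 0.0782]
tool_rot: [3.142, 1.047, 1.571]
force: [0.2, -0.2, 0.9]
grip_width: -0.0002
```

Emit:
{"op": "play_rows", "data": {
  "deltas": [
    [0,-5,-3,0,0,0,0],
    [0,-10,0,0,0,0,0],
    [0,-20,0,0,0,0,0],
    [0,-25,0,0,0,0,0],
    [0,-20,20,0,0,0,0],
    [0,0,40,0,0,0,0],
    [0,0,40,0,0,0,0],
    [0,0,0,0,0,0,0]
  ]
}}

```text
clock: 21.2
position: [0.5011, -0.0687, 0.1778]
tool_rot: [3.133, 1.049, 1.562]
force: [-0.5, 0.6, -0.6]
grip_width: 0.0001
```

```bash
python3 - <<'E'
from h import *
s=telemetry.observe();print(s['position'],s['force'])
a=save('scene','q.png')
cv2.imwrite('pics/q2.png',cv2.resize(a[80:260,100:380],None,fx=2.8,fy=2.8,interpolation=cv2.INTER_CUBIC)[:,:,::-1])
for th in(.1,.05,0):
  e=np.array([.2114-.19*np.cos(th),.1005+.19*np.sin(th)])
  print(th,((proj('scene',[.648,*e])-[100,80])*2.8).round(0))
E
```

```text
[ 0.50112068 -0.06867062  0.1777503 ] [-0.47270433  0.59339159 -0.56812348]
0.1 [520. 338.]
0.05 [519. 344.]
0 [519. 350.]
```

The picture limit is reached, so I check the shut lid numerically: image profiles across its front and end edges against the predicted shut position.

```bash
python3 - <<'E'
from h import *
q=cv2.imread('pics/q.png');o=cv2.imread('pics/o.png')
for x in(.58,.61,.635):
  for th in(0,.05,.1):
    y,z=.2114-.19*np.cos(th)+.012*np.sin(th),.1005+.19*np.sin(th)
    print(x,th,'inner',proj('scene',[x,.2114-.19*np.cos(th),z]).round(1),'outer',proj('scene',[x,y,z+.012*np.cos(th)]).round(1))
  u,v=proj('scene',[x,.0214,.1005]).round().astype(int)
  print(u,v-14,'q',q[v-14:v+10,u].mean(1).astype(int)); print('o',o[v-14:v+10,u].mean(1).astype(int))
d=np.abs(q.astype(int)-cv2.imread('pics/a.png')).max(2)
for n,(u,v) in dict(side=(330,207),tape=(369,143),low=(182,243),can=(125,226)).items():print(n,(d[v-15:v+15,u-15:u+15]>50).sum())
E
```

```text
0.58 0 inner [271.6 190. ] outer [271.7 187.4]
0.58 0.05 inner [271.7 187.9] outer [272.  185.2]
0.58 0.1 inner [272.  185.7] outer [272.4 182.9]
272 176 q [194 198 199 199 199 198 198 198 194 163 121 105 114 114  93  79  84  98
 102 109 113 108 103 104]
o [193 187 167 138 124 111  92  81  81  87  88  98 139 161 131 101  99  89
  84  84  81  78  80  81]
0.61 0 inner [277.5 196.5] outer [277.6 193.9]
0.61 0.05 inner [277.7 194.4] outer [278.  191.7]
0.61 0.1 inner [278.  192.2] outer [278.5 189.4]
278 182 q [191 196 198 202 201 200 200 198 195 167 123 109  96  86  82  83  82  88
 104 110 111 112 106 106]
o [195 192 170 136 126 112  90  77  82  81  88 104 107 105 111 109 107 110
 111 109 114 109  99  99]
0.635 0 inner [282.5 202. ] outer [282.7 199.4]
0.635 0.05 inner [282.7 199.9] outer [283.1 197.2]
0.635 0.1 inner [283.1 197.8] outer [283.6 195. ]
283 188 q [191 196 200 202 200 201 201 199 180 135 106  97  86  83  85  88  92 103
 107 111 111 108 105 115]
o [191 170 141 128 112  95  78  81  76  80  98 110 111 109 109 109 111 109
 110 114 109 106 107 110]
side 2
tape 0
low 0
can 0
```

Emit:
{"op": "play_rows", "data": {
  "deltas": [
    [0,0,30,0,0,0,0],
    [0,0,30,0,0,0,0],
    [0,0,0,0,0,0,0],
    [0,0,0,0,0,0,0],
    [0,0,0,0,0,0,0]
  ]
}}

```text
clock: 21.88
position: [0.4997, -0.0666, 0.2342]
tool_rot: [-3.138, 1.047, 1.574]
force: [1.1, -0.0, -0.6]
grip_width: 0.0
```

```bash
python3 - <<'E'
from h import *
q=cv2.imread('pics/q.png').astype(int)
b=vision.grab_frame('scene')[:,:,::-1].astype(int)
print('edge motion',(np.abs(q-b).max(2)[175:215,265:300]>30).sum())
# reference: rim corner near tin_side in the first picture vs the fit (calibration offset)
y=.1264-.085*np.sin(1.597)-.13*np.cos(1.597)*1; x=.5194-.085*np.cos(1.597)+.13*np.sin(1.597)
print('rim corner seen (293.3,201.7), predicted',proj('scene',[x,y,.1]).round(1))
s=telemetry.observe();print(s['position'],s['force'],abs(s['qd']).max())
print(workorder.job_done())
E
```

```text
edge motion 51
rim corner seen (293.3,201.7), predicted [292.4 202.3]
[ 0.49984301 -0.06651851  0.23437724] [-0.29571187 -0.12494595 -0.35723018] 0.005357271503592269
the job is handed in; nothing more can be done
None
```

The lid looks shut and the hand is clear, but my last image checks leave a little doubt about the final angle. The job is handed in at about 22 s of the 66 s allowed, and no verdict was reported.

- **What I did:** I pushed the lid from behind with the shut fingers until it tipped past upright and fell by itself. I moved over it and caught it on the sloping finger at about 0.8 rad, where it stood still on about 2 N. I then lowered it on the finger at about 0.15 rad/s, slipped the finger out below the overhang and lifted the hand away.
- **Forces:** The pushing and carrying forces I read stayed under about 7 N. The reading fell to about zero at the bottom of the lowering and stayed there as the finger left.
- **Other objects:** Tin_side, the tape roll, the low tin and the can showed no shift in the pictures. I did not check the brush, the far tin or the tins inside.
- **Doubtful checks:**
  - The lid's front edge appears about 2 pixels above its predicted shut place. The box's rim corner only explains about 0.6 pixel of that. Taken literally, the rest is about 0.03 rad open, over the 0.02 rad limit; the box's pose was only known to about 5 mm.
  - The last motion check found 51 changed pixels around that edge, where I expected none. That may be the hand's moving shadow, but I handed in within the same script and could not look into it.
  - The viewer's picture limit was reached, so I never saw the final state by eye.

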